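# Stack the garnish pots in their stand

## Robot

A 6-joint arm with a two-finger parallel gripper is mounted at the origin on the work surface; the furniture and walls round the work are solid. World frame = base frame: x ahead of the robot, y to its left, z up, the work surface at z = 0. Lengths are in m, angles in rad, forces in N, time in s.
With the tool pointing down it reaches from about 0.4 to 0.925 m from the base axis. Payload 12.5 kg.
Tool frame: the origin (TCP) lies midway between the tips of the shut fingers; the grasp point (between the pads) lies 19 mm behind it; z points along the fingers, y is the line along which they close (so a half turn about z gives the same grasp; the last joint's range is limited). The gripper opens to 95 mm and grips with 3 to 60 N. Pads are 20 mm wide; open, the fingers measure 119 mm over their backs; the gripper's body (75 mm by 180 mm) begins 59 mm behind the grasp point.
Start: joints at [-1.26, 0.491, 1.559, -0, 1.092, -0.106], TCP at [0.253, -0.572, 0.215] pointing down, gripper open.
Joint ranges: [-3.1, 3.1], [-0.84, 2.19], [0.05, 2.79], [-1.13, 4.28], [0.06, 2.93], [-2.69, 2.69]. Speed limits (rad/s): [2.22, 2.22, 2.79, 3.14, 3.14, 3.14].

## Interface

Orientations are given as a unit quaternion [x, y, z, w].
In Python, from cell import arm gives the robot as it stands.
- The arm moves only by the shell command python3 -m inch 'ROWS' [FORCE]. ROWS is JSON, a list of rows, each a list of 3 entries, a list of its own where there are three numbers: the turn, a rotation vector about the tool's x, y, z in units of 8 degrees (1.0 is 8 degrees), then the shift along the tool's x, y, z in units of 60 mm (1.0 is 60 mm), then the closure, from 0 (fully open) to 1 (shut). A call has 1 to 8 rows; each row is the pose to reach, as a shift and turn from the pose commanded when the call began, along the tool's axes at that moment; what a row does not reach only later rows make up. A row lasts 1/8 s, in which the tool goes at most 62.5 mm and 10.7 degrees, less where a joint would pass 70% of its speed; a pose out of reach is approached as far as the arm can. A call with a gripper value outside its range is refused whole. The fingers move at their own pace and stop on an object; FORCE is the grip in N (left out, the last holds). Time passes only in rows, so rows that repeat a pose let the fingers close. It gives the time, the measured TCP pose, the force, the opening and the grip force at its end, in the units of the state.
- arm.get_state(): the state, without advancing time (a new reading comes with each control period).
- arm.capture(name): name is "scene" or "top" or "wrist"; returns a dict with "pixels" (420x560x3 uint8, red, green, blue), "depth" (420x560 float32, m along the optical axis (not along the pixel's ray), 0 where there is no reading), "vertical_fov" (degrees; the focal length in pixels is half the picture's height over the tangent of half this angle, whatever the lens; pixels are square), "cx", "cy" (the principal point, pixels), "cam_to_world" (4x4, takes a point from camera to world coordinates). Camera axes: x right, y down, z forward; pixel columns grow to the right and rows downward; lengths in m; the calibration is good to about 2 mm. The wrist camera is an equidistant fisheye: a pixel r from the principal point sees the ray r / f radians off the axis. A picture is of the moment at which its call begins.
- arm.job_done(): hands the job in; it is judged then, once.
The state is a dict: "clock": time; "q": joint angles; "qvel": joint speeds; "joint_torque": joint torques, N m; "tool_pos": TCP position; "ee_rot": TCP orientation; "force": force on the tool from outside, world axes, zero at the start; "ft_torque": the same for the moment, N m; "opening": finger opening in m; "grasp_force": force on a finger pad.
Only numpy, scipy, OpenCV 4.12 (cv2) and the standard library are available. Lean on these libraries where they do the work, as an engineer would, in place of code of your own. Each camera call takes 0.05 s, during which the arm holds its last target. There are 200 camera calls.

## Task

Stack the four coloured garnish pots in the round wooden stand, widest at the bottom: red in the stand's hollow, then yellow on red, green on yellow and blue on top, each foot sitting flat inside the rim of the lid below. Keep the pots upright and set each one down gently rather than dropping it, and leave the black-lidded pot, the spice jar and the steel dip cup where they stand.

Things in the scene. Friction and masses are not known exactly. Their poses are not given: they have to be found in the camera images.
- stand: round wooden stand, 92 mm in diameter, 14 mm tall, fixed to the worktop; in its top a round flat hollow 72 mm across whose floor is 8 mm above the worktop. Origin: centre of the underside, z up.
- pot_red: Red-lidded closed round steel pot, 68 mm in diameter, 48 mm tall, with a flat foot 52 mm in diameter; wall upright from 17 mm up (grip there, across it). The lid is fixed: a flat floor 62 mm across, 44 mm above the pot's underside, inside a raised rim 3 mm wide, 4 mm high. Origin: centre of the underside; z up. Loose, about 0.22 kg.
- pot_yellow: Yellow-lidded closed round steel pot, 62 mm in diameter, 46 mm tall, with a flat foot 46 mm in diameter; wall upright from 17 mm up (grip there, across it). The lid is fixed: a flat floor 56 mm across, 42 mm above the pot's underside, inside a raised rim 3 mm wide, 4 mm high. Origin: centre of the underside; z up. Loose, about 0.17 kg.
- pot_green: Green-lidded closed round steel pot, 56 mm in diameter, 44 mm tall, with a flat foot 40 mm in diameter; wall upright from 17 mm up (grip there, across it). The lid is fixed: a flat floor 50 mm across, 40 mm above the pot's underside, inside a raised rim 3 mm wide, 4 mm high. Origin: centre of the underside; z up. Loose, about 0.13 kg.
- pot_blue: Blue-lidded closed round steel pot, 50 mm in diameter, 42 mm tall, with a flat foot 34 mm in diameter; wall upright from 17 mm up (grip there, across it). The lid is fixed: a flat floor 44 mm across, 38 mm above the pot's underside, inside a raised rim 3 mm wide, 4 mm high. Origin: centre of the underside; z up. Loose, about 0.10 kg.
- pot_black: Black-lidded closed round steel pot, 62 mm in diameter, 46 mm tall, with a flat foot 46 mm in diameter; wall upright from 17 mm up (grip there, across it). The lid is fixed: a flat floor 56 mm across, 42 mm above the pot's underside, inside a raised rim 3 mm wide, 4 mm high. Origin: centre of the underside; z up. Loose, about 0.17 kg; not part of the stack, to be left alone.
- spice_jar: clear spice jar with a dark cap, 41 mm in diameter, 105 mm tall, standing upright and loose; to be left alone. Origin: centre of the underside, z up.
- dip_cup: small open steel dip cup, 67 mm across the rim, 40 mm tall, empty and loose; to be left alone. Origin: centre of the underside, z up.
Things that resemble listed ones, but are neither listed nor needed, are in the scene too. What is shaped like the pot_red but pink is not meant.

How it is judged:
On the way, in this order (a step that is already met when the one before it is completed fails the run):
1. red pot seated in the wooden stand and let go (horizontal distance between pot_red and stand below 0.0125 m and z of pot_red in the frame of stand between 0.004 and 0.011 m and angle between pot_red's own z axis and vertical below 0.1 rad and contact force between the fingers and pot_red below 0.1 N), for 0.2 s.
2. yellow pot seated on the red one and let go (horizontal distance between pot_yellow and pot_red below 0.0105 m and z of pot_yellow in the frame of pot_red between 0.04 and 0.047 m and angle between pot_yellow's own z axis and vertical below 0.1 rad and contact force between the fingers and pot_yellow below 0.1 N), for 0.2 s.
3. green pot seated on the yellow one and let go (horizontal distance between pot_green and pot_yellow below 0.0105 m and z of pot_green in the frame of pot_yellow between 0.038 and 0.045 m and angle between pot_green's own z axis and vertical below 0.1 rad and contact force between the fingers and pot_green below 0.1 N), for 0.2 s.
4. blue pot seated on the green one and let go (horizontal distance between pot_blue and pot_green below 0.0105 m and z of pot_blue in the frame of pot_green between 0.036 and 0.043 m and angle between pot_blue's own z axis and vertical below 0.1 rad and contact force between the fingers and pot_blue below 0.1 N), for 0.2 s.
At the end, for the whole second after the job is handed in: Red centred in the stand's hollow within 12.5 mm; yellow on red, green on yellow, blue on green within 10.5 mm; each at its seat height (-4/+3 mm), within 0.1 rad of upright, at rest and released. Black pot, spice jar and dip cup within 25 mm of where they stood (horizontal distance between pot_red and stand below 0.0125 m and z of pot_red in the frame of stand between 0.004 and 0.011 m and angle between each of pot_red, pot_yellow, pot_green, pot_blue's own z axis and vertical below 0.1 rad and horizontal distance between pot_yellow and pot_red below 0.0105 m and z of pot_yellow in the frame of pot_red between 0.04 and 0.047 m and horizontal distance between pot_green and pot_yellow below 0.0105 m and z of pot_green in the frame of pot_yellow between 0.038 and 0.045 m and horizontal distance between pot_blue and pot_green below 0.0105 m and z of pot_blue in the frame of pot_green between 0.036 and 0.043 m and linear speed of each of pot_red, pot_yellow, pot_green, pot_blue below 0.01 m/s and distance of each of pot_black, spice_jar, dip_cup from where it was at the start of the episode below 0.025 m); the robot touches nothing.
It fails at once if a pot tipped over (more than 0.7 rad) (angle between any of pot_red, pot_yellow, pot_green, pot_blue, pot_black's own z axis and vertical above 0.7 rad).
It fails at once if a pot dropped (moving faster than 0.7 m/s while not held, a fall of about 25 mm) ((linear speed of pot_red above 0.7 m/s and contact force between the fingers and pot_red below 0.1 N) or (linear speed of pot_yellow above 0.7 m/s and contact force between the fingers and pot_yellow below 0.1 N) or (linear speed of pot_green above 0.7 m/s and contact force between the fingers and pot_green below 0.1 N) or (linear speed of pot_blue above 0.7 m/s and contact force between the fingers and pot_blue below 0.1 N)).
It fails at once if black pot, spice jar or dip cup displaced more than 25 mm or knocked over (distance of any of pot_black, spice_jar, dip_cup from where it was at the start of the episode above 0.025 m or angle between any of pot_black, spice_jar, dip_cup's own z axis and vertical above 0.5 rad).
It also fails if it takes over 102 s, if anything falls off the work surface, if the arm or the gripper's body presses on something with over 40 N, if the wrist force passes 120 N, or if a joint passes its speed limit or range.

## Working session

There is one attempt and no reset: what is moved stays moved. The work goes in short steps, Python scripts to look and compute and a shell command to move; the robot and the scene stay as the last step left them, time stands still between calls to the robot, and variables do not carry over. Pictures are saved under pics/ and viewed, at most 14 in all, crops included, and the job is handed in when it is done.

```bash
ls; mkdir -p pics
cat > h.py <<'E'
import numpy as np, cv2
from cell import arm
from scipy.spatial.transform import Rotation as R
def cap(n,fn=None):
    c=arm.capture(n)
    if fn: cv2.imwrite('pics/'+fn+'.png',cv2.cvtColor(c['pixels'],cv2.COLOR_RGB2BGR))
    return c
def pts(c):
    "world points per pixel from depth (pinhole)"
    d=c['depth'];h,w=d.shape;f=h/2/np.tan(np.radians(c['vertical_fov'])/2)
    u,v=np.meshgrid(np.arange(w),np.arange(h))
    P=np.stack([(u-c['cx'])/f*d,(v-c['cy'])/f*d,d],-1);T=np.array(c['cam_to_world'])
    return P@T[:3,:3].T+T[:3,3]
E
python3 - <<'E'
from h import *
for n in('top','scene'):
    c=cap(n,n+'0'); print(n,c['vertical_fov'],c['cx'],c['cy'],np.round(c['cam_to_world'],3).tolist())
s=arm.get_state();print({k:np.round(v,3).tolist() for k,v in s.items()})
E
```

```text
pics
top 50.07086906422656 274.22542396725703 207.47956947226896 [[-0.009, -0.986, 0.165, 0.194], [-1.0, 0.007, -0.009, -0.155], [0.008, -0.166, -0.986, 1.169], [0.0, 0.0, 0.0, 1.0]]
scene 49.89879409345234 280.3411405414214 212.350137660818 [[0.478, -0.531, 0.7, -0.441], [-0.878, -0.308, 0.366, -0.583], [0.021, -0.789, -0.613, 0.732], [0.0, 0.0, 0.0, 1.0]]
{'clock': 0.1, 'q': [-1.26, 0.491, 1.559, 0.0, 1.092, -0.106], 'qvel': [0.002, 0.0, -0.002, -0.001, -0.001, 0.001], 'joint_torque': [0.003, -61.363, -25.861, 0.069, 0.047, -0.0], 'tool_pos': [0.253, -0.571, 0.214], 'ee_rot': [0.978, 0.207, -0.0, -0.0], 'force': [0.428, 0.393, -0.241], 'ft_torque': [-0.028, -0.049, -0.044], 'grasp_force': 0.0, 'opening': 0.095}
```

View pics/top0.png

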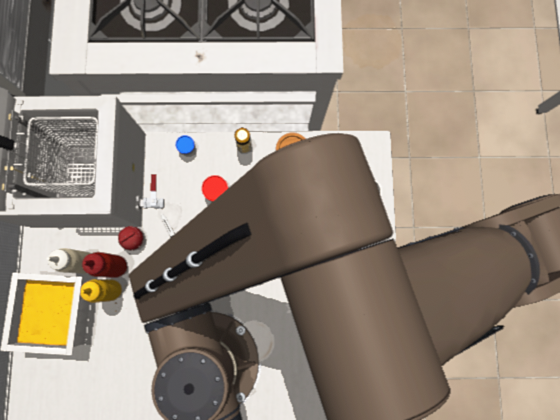

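View pics/scene0.png

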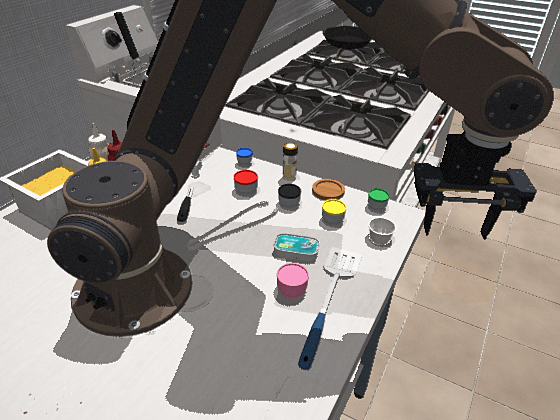

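Top view: blue lid (185,145), red (214,188), jar (243,137), stand (290,143), the rest hidden by the arm. The scene view shows everything: blue (244,153), red (246,177), black (289,190), stand (328,188), yellow (334,208), green (378,195), dip cup (381,231). There is also a pink decoy at (292,280).

```bash
cat >> h.py <<'E'
LID=dict(red=.046,yellow=.045,green=.043,blue=.041,stand=.014,black=.045)
HSV=dict(red=((174,150,90),(184,255,255)),yellow=((26,150,120),(34,255,255)),green=((45,120,60),(80,255,255)),blue=((100,150,80),(120,255,255)),stand=((8,100,80),(19,255,255)))
def ray(c,u,v,z):
    f=c['pixels'].shape[0]/2/np.tan(np.radians(c['vertical_fov'])/2);T=np.array(c['cam_to_world'])
    d=T[:3,:3]@np.stack([(u-c['cx'])/f,(v-c['cy'])/f,np.ones_like(u,float)]);o=T[:3,3][:,None]
    return (o+d*(z-o[2])/d[2])[:2].T
def find(c,n,box=None):
    "mask pixels cast on the lid plane; enclosing circle of biggest blob"
    hsv=cv2.cvtColor(c['pixels'],cv2.COLOR_RGB2HSV).astype(int);h=hsv[...,0]
    lo,hi=HSV[n]; hh=np.where(h<5,h+180,h) if n=='red' else h
    m=((hh>=lo[0])&(hh<=hi[0])&(hsv[...,1]>=lo[1])&(hsv[...,2]>=lo[2])).astype(np.uint8)
    if box: k=np.zeros_like(m);k[box[1]:box[3],box[0]:box[2]]=1;m*=k
    cs,_=cv2.findContours(m,cv2.RETR_EXTERNAL,cv2.CHAIN_APPROX_NONE)
    k=max(cs,key=cv2.contourArea)[:,0].astype(float)
    w=ray(c,k[:,0],k[:,1],LID[n]).astype(np.float32)
    (x,y),r=cv2.minEnclosingCircle(w); e=cv2.fitEllipse(w)
    return np.round([x,y,r,*e[0],*e[1]],4), k.mean(0)
E
python3 - <<'E'
from h import *
c=cap('scene');P=pts(c)
for n,b in dict(red=(220,165,270,200),yellow=(310,190,360,230),green=(360,180,400,215),blue=(230,140,260,170),stand=(300,170,350,205)).items(): print(n,*find(c,n,b))
for n,(u,v) in dict(black=(289,190),cup=(381,224),jar=(290,146)).items(): print(n,P[v,u].round(3),ray(c,np.array([u]),np.array([v]),{'black':.045,'cup':.04,'jar':.105}[n]).round(3))
c=cap('top')
for n,b in dict(red=(190,165,240,210),blue=(165,125,205,165)).items(): print('top',n,*find(c,n,b))
E
```

```text
red [ 0.434  -0.0151  0.0364  0.4353 -0.013   0.0632  0.0657] [245.05172414 176.9137931 ]
yellow [ 0.4333 -0.2781  0.0298  0.4308 -0.2783  0.0479  0.0569] [333.29411765 206.80392157]
green [ 0.5428 -0.3607  0.0311  0.5434 -0.3596  0.0522  0.0591] [378.28571429 194.59183673]
blue [0.5506 0.0646 0.0285 0.5519 0.0652 0.0466 0.0529] [243.72093023 152.65116279]
stand [ 0.5463 -0.2161  0.0461  0.5461 -0.2165  0.0856  0.0896] [328.23287671 187.67123288]
black [ 0.441 -0.146  0.043] [[ 0.439 -0.147]]
cup [ 0.454 -0.4    0.022] [[ 0.431 -0.405]]
jar [ 0.552 -0.089  0.106] [[ 0.554 -0.088]]
top red [ 0.4341 -0.0127  0.0331  0.4358 -0.0115  0.0578  0.0646] [213.48484848 187.24242424]
top blue [0.5513 0.0663 0.0242 0.5513 0.0663 0.0438 0.0471] [184.58333333 144.5       ]
```

```bash
python3 -c "
import cv2
i=cv2.imread('pics/scene0.png')[120:270,200:430];cv2.imwrite('pics/crop0.png',cv2.resize(i,None,fx=3.4,fy=3.4))"
```

```text
(no output)
```

View pics/crop0.png

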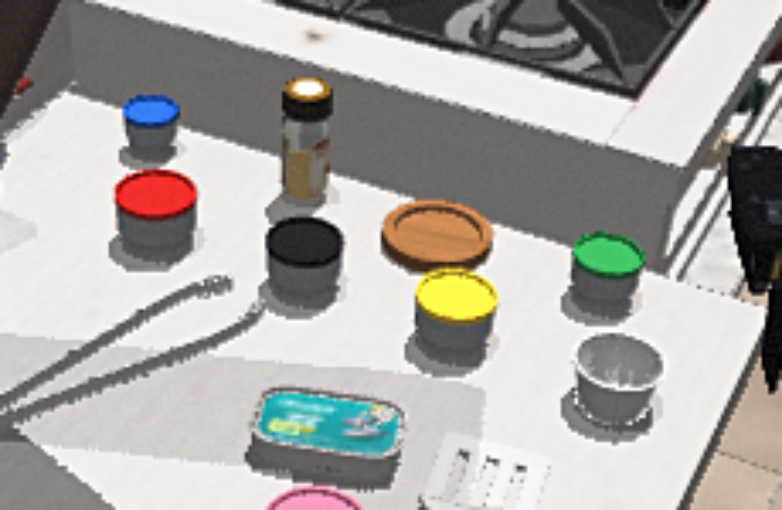

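Crop: all four pots, stand, black pot, jar and cup stand apart. The stove wall runs just behind blue, jar and stand, so I need its extent for gripper clearance.

Run:
```python
from h import *
c=cap('top');P=pts(c)
for u in (160,215,270,300):
    print(u,[tuple(P[v,u].round(3)) for v in range(75,140,9)])
for v in (110,145,190,205): print(v,[tuple(P[v,u].round(3)) for u in range(105,176,10)])
```

```text
160 [(np.float64(0.772), np.float64(0.151), np.float64(-0.015)), (np.float64(0.789), np.float64(0.175), np.float64(-0.11)), (np.float64(0.947), np.float64(0.282), np.float64(-0.531)), (np.float64(0.784), np.float64(0.204), np.float64(-0.233)), (np.float64(0.874), np.float64(0.281), np.float64(-0.538)), (np.float64(0.836), np.float64(0.28), np.float64(-0.537)), (np.float64(0.8), np.float64(0.279), np.float64(-0.54)), (np.float64(0.581), np.float64(0.14), np.float64(0.005))]
215 [(np.float64(0.77), np.float64(-0.003), np.float64(-0.014)), (np.float64(0.792), np.float64(0.01), np.float64(-0.118)), (np.float64(0.951), np.float64(0.064), np.float64(-0.544)), (np.float64(0.783), np.float64(0.024), np.float64(-0.235)), (np.float64(0.874), np.float64(0.063), np.float64(-0.542)), (np.float64(0.836), np.float64(0.062), np.float64(-0.541)), (np.float64(0.798), np.float64(0.061), np.float64(-0.538)), (np.float64(0.582), np.float64(-0.007), np.float64(0.001))]
270 [(np.float64(0.77), np.float64(-0.157), np.float64(-0.015)), (np.float64(0.791), np.float64(-0.157), np.float64(-0.117)), (np.float64(
[... 2046 characters left out ...]
at64(0.439), np.float64(0.176), np.float64(0.001)), (np.float64(0.418), np.float64(0.124), np.float64(0.1)), (np.float64(0.439), np.float64(0.123), np.float64(0.002)), (np.float64(0.439), np.float64(0.097), np.float64(0.001))]
205 [(np.float64(0.355), np.float64(0.184), np.float64(0.257)), (np.float64(0.36), np.float64(0.175), np.float64(0.224)), (np.float64(0.372), np.float64(0.175), np.float64(0.159)), (np.float64(0.385), np.float64(0.175), np.float64(0.084)), (np.float64(0.386), np.float64(0.153), np.float64(0.075)), (np.float64(0.386), np.float64(0.129), np.float64(0.074)), (np.float64(0.399), np.float64(0.122), np.float64(0.0)), (np.float64(0.398), np.float64(0.095), np.float64(0.002))]
```

```bash
python3 -m inch '[[[0,0,1],[2,-2.2,0],0],[[0,0,2],[3,-3.3,0.2],0],[[0,0,3],[4,-4.4,0.4],0],[[0,0,3],[5,-5.6,0.6],0],[[0,0,3],[6,-6.7,0.8],0],[[0,0,3],[6.55,-7.29,0.9],0],[[0,0,3],[6.55,-7.29,0.9],0],[[0,0,3],[6.55,-7.29,0.9],0]]' 20
python3 - <<'E'
from h import *
s=arm.get_state();print(s['clock'],s['tool_pos'],R.from_quat(s['ee_rot']).as_matrix().round(3).tolist())
E
```

```text
clock: 1.25
tool_pos: [0.4078, -0.0965, 0.171]
ee_rot: [1.0, -0.001, 0.0, 0.0]
force: [1.4, -0.1, -0.7]
opening: 0.0952
grasp_force: 0.0
1.25 [ 0.40781445 -0.09649712  0.17095485] [[1.0, -0.002, 0.001], [-0.002, -1.0, -0.0], [0.001, 0.0, -1.0]]
```

```bash
python3 -m inch '[[[0,0,0],[0.25,-0.7,0.1],0],[[0,0,0],[0.45,-1.4,0.18],0],[[0,0,0],[0.45,-1.4,0.18],0],[[0,0,0],[0.45,-1.4,0.18],0]]'
python3 - <<'E'
from h import *
c=cap('wrist','wrist1');print(c['vertical_fov'],c['cx'],c['cy'],np.round(c['cam_to_world'],3).tolist())
c=cap('top','top1');print(arm.get_state()['tool_pos'])
for n,b in dict(yellow=(270,100,400,280),green=(270,100,400,280),stand=(240,120,330,175)).items():
    try: print(n,*find(c,n,b))
    except Exception as e: print(n,e)
E
```

```text
clock: 1.75
tool_pos: [0.4345, -0.0146, 0.1601]
ee_rot: [1.0, -0.001, -0.0, 0.0]
force: [-0.6, -0.5, 0.6]
opening: 0.0947
grasp_force: 0.0
65.70646984690485 281.3364852029848 215.32005572205878 [[-0.002, -0.958, -0.287, 0.516], [-1.0, 0.001, 0.002, -0.014], [-0.001, 0.287, -0.958, 0.331], [0.0, 0.0, 0.0, 1.0]]
[ 0.43448019 -0.01525138  0.16027111]
yellow [ 0.4327 -0.2768  0.0308  0.4324 -0.2771  0.0567  0.0591] [317.875   187.96875]
green [ 0.5432 -0.3572  0.0271  0.543  -0.3573  0.05    0.0524] [347.46428571 146.39285714]
stand [ 0.5458 -0.2147  0.0455  0.5458 -0.2146  0.0864  0.0895] [292.05434783 148.9673913 ]
```

View pics/wrist1.png

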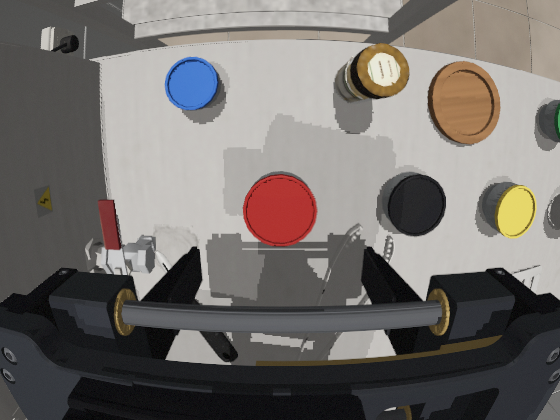

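View pics/top1.png

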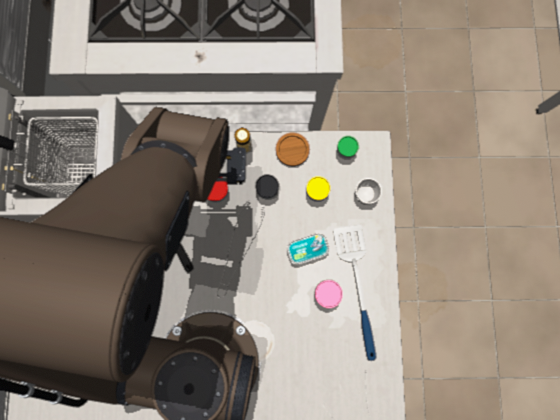

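Wrist view: red lid centred at (280,210), right under the tool, and the fingers clear of the tongs. Top view now shows yellow (318,188), green (347,146), stand (292,149), black (267,187), cup (368,191). Going down on red.

```bash
python3 -m inch '[[[0,0,0],[0,-0.03,0.6],0],[[0,0,0],[0,-0.03,1.3],0],[[0,0,0],[0,-0.03,1.9],0],[[0,0,0],[0,-0.03,2.25],0],[[0,0,0],[0,-0.03,2.4],0],[[0,0,0],[0,-0.03,2.4],0]]'; python3 -m inch '[[[0,0,0],[0,0,0],0.6],[[0,0,0],[0,0,0],0.6],[[0,0,0],[0,0,0],0.6],[[0,0,0],[0,0,0],0.6],[[0,0,0],[0,0,0],0.6],[[0,0,0],[0,0,0],0.6]]' 20
```

```text
clock: 2.6
tool_pos: [0.4346, -0.0132, 0.0161]
ee_rot: [1.0, -0.002, -0.0, 0.0]
force: [-0.4, -0.1, -0.1]
opening: 0.0953
grasp_force: 0.0
clock: 3.35
tool_pos: [0.4348, -0.0126, 0.0165]
ee_rot: [1.0, -0.001, 0.0, 0.0]
force: [-0.8, -0.5, 6.2]
opening: 0.0677
grasp_force: 20.0
```

```bash
python3 -m inch '[[[0,0,0],[0,0,-0.4],0.6],[[0,0,0],[0,0,-1.0],0.6],[[0,0,0],[0,0,-1.6],0.6],[[0,0,0],[0.1,0.2,-2],0.6],[[0,0,0],[0.4,0.7,-2],0.6],[[0,0,0],[0.75,1.35,-2],0.6],[[0,0,0],[1.1,2.0,-2],0.6],[[0,0,0],[1.45,2.6,-2],0.6]]'; python3 -m inch '[[[0,0,0],[0.25,0.45,0],0.6],[[0,0,0],[0.38,0.7,0],0.6],[[0,0,0],[0.42,0.78,0],0.6],[[0,0,0],[0.42,0.78,0],0.6],[[0,0,0],[0.42,0.78,0],0.6]]'
```

```text
clock: 4.35
tool_pos: [0.5215, -0.17, 0.1359]
ee_rot: [1.0, -0.001, -0.0, -0.0]
force: [0.6, 0.4, -2.8]
opening: 0.068
grasp_force: 20.0
clock: 4.97
tool_pos: [0.546, -0.2147, 0.1362]
ee_rot: [1.0, -0.001, -0.0, -0.0]
force: [-0.4, -0.2, -2.3]
opening: 0.0676
grasp_force: 20.0
```

Run:
```python
from h import *
c=cap('wrist','wrist2');print(arm.get_state()['tool_pos'])
```

```text
[ 0.54612012 -0.21480216  0.13628152]
```

View pics/wrist2.png

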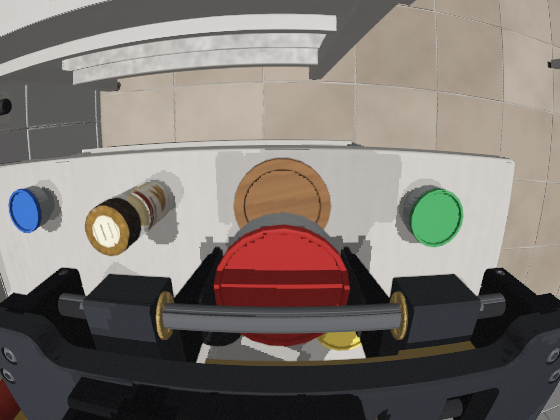

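Red is held level at (282,275) directly above the stand, whose hollow is at (283,200). Lowering.

```bash
python3 -m inch '[[[0,0,0],[0,0,0.5],0.6],[[0,0,0],[0,0,1.0],0.6],[[0,0,0],[0,0,1.4],0.6],[[0,0,0],[0,0,1.65],0.6],[[0,0,0],[0,0,1.78],0.6],[[0,0,0],[0,0,1.84],0.6],[[0,0,0],[0,0,1.86],0.6],[[0,0,0],[0,0,1.86],0.6]]'
```

```text
clock: 6.02
tool_pos: [0.5466, -0.2157, 0.025]
ee_rot: [1.0, -0.001, 0.0, 0.0]
force: [0.3, 0.2, -3.4]
opening: 0.0674
grasp_force: 20.0
```

```bash
python3 -m inch '[[[0,0,0],[0,0,0.02],0.6],[[0,0,0],[0,0,0.02],0.6]]';python3 -m inch '[[[0,0,0],[0,0,0],0.1],[[0,0,0],[0,0,0],0],[[0,0,0],[0,0,0],0],[[0,0,0],[0,0,-0.5],0],[[0,0,0],[0,0,-1.2],0],[[0,0,0],[0,0,-2],0],[[0,0,0],[0,0,-2],0]]'
```

```text
clock: 6.28
tool_pos: [0.5464, -0.2158, 0.0245]
ee_rot: [1.0, -0.001, 0.0, 0.0]
force: [-3.8, 1.3, 6.5]
opening: 0.0679
grasp_force: 20.0
clock: 7.15
tool_pos: [0.5477, -0.2162, 0.1467]
ee_rot: [1.0, -0.001, 0.003, 0.001]
force: [-0.8, 0.1, -0.9]
opening: 0.0951
grasp_force: 0.0
```

```bash
python3 -m inch '[[[0,0,0],[-0.5,0.25,0],0],[[0,0,0],[-1.1,0.6,0],0],[[0,0,0],[-1.6,0.9,0],0],[[0,0,0],[-1.9,1.01,0.1],0],[[0,0,0],[-1.9,1.01,0.1],0],[[0,0,0],[-1.9,1.01,0.1],0]]'
python3 - <<'E'
from h import *
LID['red']=.054
c=cap('scene'); print(find(c,'red',(290,130,370,220)))
w=cap('wrist','wrist3')
c=cap('top'); print(find(c,'red',(260,120,330,180)))
print(arm.get_state()['tool_pos'])
E
```

```text
clock: 7.9
tool_pos: [0.4329, -0.2757, 0.1371]
ee_rot: [1.0, -0.001, 0.0, -0.0]
force: [-0.1, 0.5, -0.0]
opening: 0.0949
grasp_force: 0.0
(array([ 0.5457, -0.2154,  0.0371,  0.5478, -0.2154,  0.0636,  0.0667]), array([329.32758621, 175.29310345]))
(array([ 0.5642, -0.1933,  0.0115,  0.5644, -0.1929,  0.0059,  0.0209]), array([283.8       , 137.26666667]))
[ 0.4329357  -0.27556589  0.13724464]
```

View pics/wrist3.png

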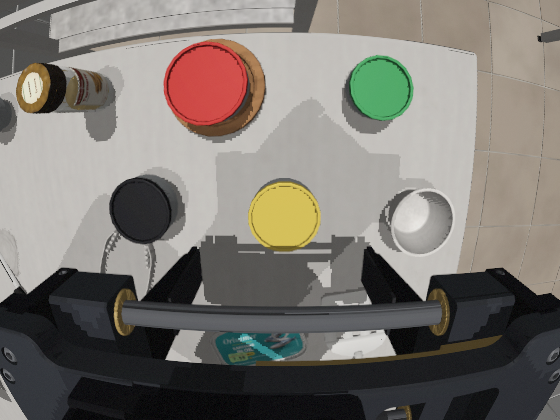

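Red sits in the stand (207,84), centred to within 1–2 mm. Yellow is under the tool at (284,215), with cup and black pot well clear of the fingers.

```bash
python3 -m inch '[[[0,0,0],[0,0.02,0.6],0],[[0,0,0],[0,0.02,1.2],0],[[0,0,0],[0,0.02,1.7],0],[[0,0,0],[0,0.02,1.95],0],[[0,0,0],[0,0.02,2.02],0],[[0,0,0],[0,0.02,2.02],0]]'; python3 -m inch '[[[0,0,0],[0,0,0],0.6],[[0,0,0],[0,0,0],0.6],[[0,0,0],[0,0,0],0.6],[[0,0,0],[0,0,0],0.6],[[0,0,0],[0,0,0],0.6],[[0,0,0],[0,0,0],0.6]]' 20;  python3 -m inch '[[[0,0,0],[0,0,-0.4],0.6],[[0,0,0],[0,0,-1.0],0.6],[[0,0,0],[0,0,-1.6],0.6],[[0,0,0],[0,0,-2],0.6],[[0,0,0],[0,0,-2.2],0.6],[[0,0,0],[0,0,-2.2],0.6]]'
```

```text
clock: 8.8
tool_pos: [0.4326, -0.2773, 0.0167]
ee_rot: [1.0, -0.001, 0.0, 0.0]
force: [0.0, 0.2, -0.0]
opening: 0.095
grasp_force: 0.0
clock: 9.55
tool_pos: [0.4323, -0.2773, 0.0163]
ee_rot: [1.0, -0.001, 0.0, 0.0]
force: [-0.6, -0.3, 5.3]
opening: 0.0613
grasp_force: 20.0
clock: 10.3
tool_pos: [0.4322, -0.2771, 0.1481]
ee_rot: [1.0, -0.001, 0.0, 0.0]
force: [-0.1, -0.4, -2.7]
opening: 0.0615
grasp_force: 20.0
```

```bash
python3 -m inch '[[[0,0,0],[0.3,-0.16,0],0.6],[[0,0,0],[0.7,-0.37,0],0.6],[[0,0,0],[1.15,-0.61,0],0.6],[[0,0,0],[1.55,-0.83,0],0.6],[[0,0,0],[1.8,-0.96,0],0.6],[[0,0,0],[1.91,-1.02,0],0.6],[[0,0,0],[1.91,-1.02,0],0.6],[[0,0,0],[1.91,-1.02,0],0.6]]'; python3 -m inch '[[[0,0,0],[0,0,0.4],0.6],[[0,0,0],[0,0,0.8],0.6],[[0,0,0],[0,0,1.1],0.6],[[0,0,0],[0,0,1.22],0.6],[[0,0,0],[0,0,1.28],0.6],[[0,0,0],[0,0,1.28],0.6],[[0,0,0],[0,0,1.28],0.6]]'
```

```text
clock: 11.3
tool_pos: [0.5464, -0.2165, 0.1481]
ee_rot: [1.0, -0.001, -0.0, 0.0]
force: [0.4, -0.9, -2.2]
opening: 0.0611
grasp_force: 20.0
clock: 12.18
tool_pos: [0.5472, -0.2164, 0.0719]
ee_rot: [1.0, -0.001, 0.0, 0.0]
force: [0.0, -0.2, -1.9]
opening: 0.0615
grasp_force: 20.0
```

```bash
python3 -m inch '[[[0,0,0],[0,0,0.03],0.6],[[0,0,0],[0,0,0.05],0.6],[[0,0,0],[0,0,0.06],0.6],[[0,0,0],[0,0,0.07],0.6],[[0,0,0],[0,0,0.07],0.6]]'
```

```text
clock: 12.8
tool_pos: [0.5472, -0.2163, 0.0683]
ee_rot: [1.0, -0.001, 0.001, 0.0]
force: [-1.7, 2.1, 11.2]
opening: 0.0615
grasp_force: 20.0
```

Contact at the expected seat height; release and head for green.

```bash
python3 -m inch '[[[0,0,0],[0,0,0],0.1],[[0,0,0],[0,0,0],0],[[0,0,0],[0,0,0],0],[[0,0,0],[0,0,-0.4],0],[[0,0,0],[0,0,-1.0],0],[[0,0,0],[0,0,-1.3],0],[[0,0,0],[0,0,-1.3],0]]'; python3 -m inch '[[[0,0,0],[0,0.5,0],0],[[0,0,0],[0,1.1,0],0],[[0,0,0],[0,1.7,0],0],[[0,0,0],[-0.06,2.2,0],0],[[0,0,0],[-0.06,2.37,0.1],0],[[0,0,0],[-0.06,2.37,0.1],0],[[0,0,0],[-0.06,2.37,0.1],0]]';python3 - <<'E'
from h import *
LID['yellow']=.097
c=cap('scene'); print(find(c,'yellow',(290,120,370,220)))
w=cap('wrist','wrist4')
E
```

```text
clock: 13.68
tool_pos: [0.5474, -0.2164, 0.1461]
ee_rot: [1.0, -0.001, 0.001, 0.001]
force: [-0.0, 0.9, 0.1]
opening: 0.0951
grasp_force: 0.0
clock: 14.55
tool_pos: [0.5432, -0.3572, 0.1388]
ee_rot: [1.0, -0.001, -0.0, -0.0]
force: [-1.0, 0.1, 0.2]
opening: 0.095
grasp_force: 0.0
(array([ 0.5491, -0.2166,  0.0299,  0.5457, -0.2178,  0.0466,  0.0574]), array([331.76, 162.04]))
```

View pics/wrist4.png

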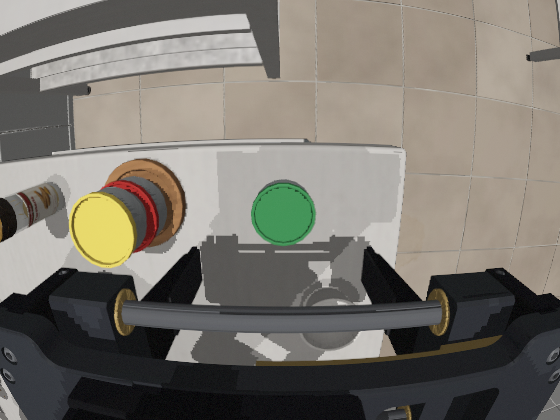

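Yellow sits squarely on red (left); green under tool at (283,213), cup clear below.

```bash
python3 -m inch '[[[0,0,0],[0,0.02,0.6],0],[[0,0,0],[0,0.02,1.2],0],[[0,0,0],[0,0.02,1.7],0],[[0,0,0],[0,0.02,1.97],0],[[0,0,0],[0,0.02,2.05],0],[[0,0,0],[0,0.02,2.05],0]]'; python3 -m inch '[[[0,0,0],[0,0,0],0.7],[[0,0,0],[0,0,0],0.7],[[0,0,0],[0,0,0],0.7],[[0,0,0],[0,0,0],0.7],[[0,0,0],[0,0,0],0.7],[[0,0,0],[0,0,0],0.7]]' 15;  python3 -m inch '[[[0,0,0],[0,0,-0.4],0.7],[[0,0,0],[0,0,-1.0],0.7],[[0,0,0],[0,0,-1.6],0.7],[[0,0,0],[0,0,-2.1],0.7],[[0,0,0],[0,0,-2.3],0.7],[[0,0,0],[0,0,-2.3],0.7]]'
```

```text
clock: 15.4
tool_pos: [0.5434, -0.3597, 0.0168]
ee_rot: [1.0, -0.001, 0.0, 0.0]
force: [-1.1, 0.4, 0.7]
opening: 0.0952
grasp_force: 0.0
clock: 16.15
tool_pos: [0.5431, -0.3596, 0.0162]
ee_rot: [1.0, -0.001, 0.0, 0.0]
force: [-0.9, 0.0, 2.0]
opening: 0.0553
grasp_force: 15.0
clock: 16.9
tool_pos: [0.5431, -0.3596, 0.1541]
ee_rot: [1.0, -0.001, 0.0, 0.0]
force: [0.1, -0.1, -0.9]
opening: 0.0551
grasp_force: 15.0
```

```bash
python3 -m inch '[[[0,0,0],[0.06,-0.3,0],0.7],[[0,0,0],[0.06,-0.8,0],0.7],[[0,0,0],[0.06,-1.4,0],0.7],[[0,0,0],[0.06,-1.9,0],0.7],[[0,0,0],[0.06,-2.25,0],0.7],[[0,0,0],[0.06,-2.39,0],0.7],[[0,0,0],[0.06,-2.39,0],0.7],[[0,0,0],[0.06,-2.39,0],0.7]]'; python3 -m inch '[[[0,0,0],[0,0,0.2],0.7],[[0,0,0],[0,0,0.45],0.7],[[0,0,0],[0,0,0.6],0.7],[[0,0,0],[0,0,0.68],0.7],[[0,0,0],[0,0,0.7],0.7],[[0,0,0],[0,0,0.72],0.7],[[0,0,0],[0,0,0.73],0.7],[[0,0,0],[0,0,0.73],0.7]]'
```

```text
clock: 17.9
tool_pos: [0.547, -0.2169, 0.154]
ee_rot: [1.0, -0.001, 0.0, 0.0]
force: [-0.4, 0.1, -1.5]
opening: 0.055
grasp_force: 15.0
clock: 18.9
tool_pos: [0.547, -0.2162, 0.1105]
ee_rot: [1.0, -0.001, 0.0, 0.0]
force: [-0.0, 0.3, -0.9]
opening: 0.0554
grasp_force: 15.0
```

```bash
python3 -m inch '[[[0,0,0],[0,0,0.01],0.7],[[0,0,0],[0,0,0.02],0.7],[[0,0,0],[0,0,0.02],0.7]]'
```

```text
clock: 19.27
tool_pos: [0.5474, -0.2163, 0.1101]
ee_rot: [1.0, -0.001, 0.001, 0.0]
force: [-1.0, 1.6, 7.7]
opening: 0.0551
grasp_force: 15.0
```

```bash
python3 -m inch '[[[0,0,0],[0,0,0],0.1],[[0,0,0],[0,0,0],0],[[0,0,0],[0,0,0],0],[[0,0,0],[0,0,-0.4],0],[[0,0,0],[0,0,-1.0],0],[[0,0,0],[0,0,-1.3],0],[[0,0,0],[0,0,-1.3],0]]'; python3 -m inch '[[[0,0,0],[0.07,-0.6,0],0],[[0,0,0],[0.07,-1.4,0],0],[[0,0,0],[0.07,-2.2,0],0],[[0,0,0],[0.07,-3,0],0],[[0,0,0],[0.07,-3.8,0],0],[[0,0,0],[0.07,-4.4,0.3],0],[[0,0,0],[0.07,-4.7,0.7],0],[[0,0,0],[0.07,-4.7,0.8],0]]';python3 -m inch '[[[0,0,0],[0,0,0],0],[[0,0,0],[0,0,0],0]]';python3 - <<'E'
from h import *
LID['green']=.137
c=cap('scene'); print(find(c,'green',(290,100,370,220)))
w=cap('wrist','wrist5')
E
```

```text
clock: 20.15
tool_pos: [0.5474, -0.2164, 0.1881]
ee_rot: [1.0, -0.001, 0.001, 0.001]
force: [0.3, -0.3, -1.1]
opening: 0.095
grasp_force: 0.0
clock: 21.15
tool_pos: [0.5507, 0.0667, 0.137]
ee_rot: [1.0, -0.0, -0.002, 0.0]
force: [0.2, 0.2, 1.7]
opening: 0.0952
grasp_force: 0.0
clock: 21.4
tool_pos: [0.5521, 0.0649, 0.1396]
ee_rot: [1.0, -0.002, 0.0, 0.0]
force: [-0.7, 0.7, -0.1]
opening: 0.0955
grasp_force: 0.0
(array([ 0.5459, -0.2181,  0.0313,  0.5453, -0.2176,  0.0519,  0.0586]), array([332.79166667, 149.22916667]))
```

View pics/wrist5.png

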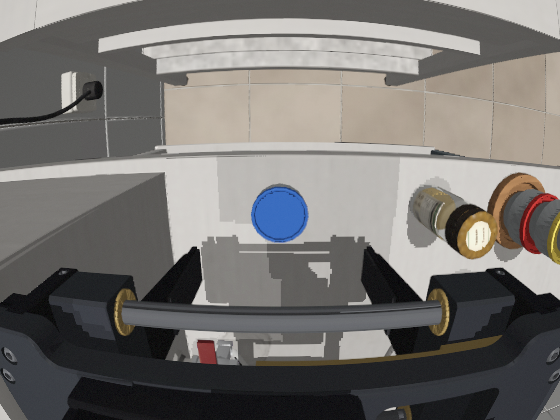

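Blue is centred under the tool at (279,213); jar and fryer wall are clear of the gripper.

```bash
python3 -m inch '[[[0,0,0],[0,-0.02,0.6],0],[[0,0,0],[0,-0.02,1.2],0],[[0,0,0],[0,-0.02,1.7],0],[[0,0,0],[0,-0.02,1.97],0],[[0,0,0],[0,-0.02,2.06],0],[[0,0,0],[0,-0.02,2.06],0]]'; python3 -m inch '[[[0,0,0],[0,0,0],0.8],[[0,0,0],[0,0,0],0.8],[[0,0,0],[0,0,0],0.8],[[0,0,0],[0,0,0],0.8],[[0,0,0],[0,0,0],0.8],[[0,0,0],[0,0,0],0.8],[[0,0,0],[0,0,0],0.8]]' 15;  python3 -m inch '[[[0,0,0],[0,0,-0.4],0.8],[[0,0,0],[0,0,-1.0],0.8],[[0,0,0],[0,0,-1.6],0.8],[[0,0,0],[0,0,-2.2],0.8],[[0,0,0],[0,0,-2.7],0.8],[[0,0,0],[0,0,-2.9],0.8],[[0,0,0],[0,0,-2.9],0.8]]'
```

```text
clock: 22.25
tool_pos: [0.5521, 0.0669, 0.016]
ee_rot: [1.0, -0.001, 0.0, 0.0]
force: [-0.3, -0.1, 0.1]
opening: 0.0951
grasp_force: 0.0
clock: 23.12
tool_pos: [0.5518, 0.067, 0.0156]
ee_rot: [1.0, -0.001, 0.0, 0.0]
force: [-1.5, 1.0, 0.2]
opening: 0.0496
grasp_force: 15.0
clock: 24.0
tool_pos: [0.5517, 0.067, 0.1895]
ee_rot: [1.0, -0.001, 0.0, 0.0]
force: [-1.1, -0.2, -1.3]
opening: 0.0495
grasp_force: 15.0
```

```bash
python3 -m inch '[[[0,0,0],[-0.07,0.3,0],0.8],[[0,0,0],[-0.07,0.9,0],0.8],[[0,0,0],[-0.07,1.6,0],0.8],[[0,0,0],[-0.07,2.3,0],0.8],[[0,0,0],[-0.07,3.0,0],0.8],[[0,0,0],[-0.07,3.7,0],0.8],[[0,0,0],[-0.07,4.3,0],0.8],[[0,0,0],[-0.07,4.6,0],0.8]]'; python3 -m inch '[[[0,0,0],[0,0.1,0],0.8],[[0,0,0],[0,0.12,0],0.8],[[0,0,0],[0,0.12,0.2],0.8],[[0,0,0],[0,0.12,0.4],0.8],[[0,0,0],[0,0.12,0.54],0.8],[[0,0,0],[0,0.12,0.6],0.8],[[0,0,0],[0,0.12,0.63],0.8],[[0,0,0],[0,0.12,0.63],0.8]]'
```

```text
clock: 25.0
tool_pos: [0.546, -0.2111, 0.1883]
ee_rot: [1.0, -0.002, -0.001, -0.0]
force: [-0.1, -0.1, -1.0]
opening: 0.0488
grasp_force: 15.0
clock: 26.0
tool_pos: [0.547, -0.2162, 0.1519]
ee_rot: [1.0, -0.001, 0.0, 0.0]
force: [0.2, 0.3, -1.0]
opening: 0.0491
grasp_force: 15.0
```

```bash
python3 -m inch '[[[0,0,0],[0,0,0.015],0.8],[[0,0,0],[0,0,0.03],0.8],[[0,0,0],[0,0,0.04],0.8],[[0,0,0],[0,0,0.045],0.8],[[0,0,0],[0,0,0.045],0.8]]'
```

```text
clock: 26.62
tool_pos: [0.5471, -0.2163, 0.1495]
ee_rot: [1.0, -0.001, 0.0, 0.0]
force: [-1.3, 0.7, 5.1]
opening: 0.0497
grasp_force: 15.0
```

```bash
python3 -m inch '[[[0,0,0],[0,0,0],0.1],[[0,0,0],[0,0,0],0],[[0,0,0],[0,0,0],0],[[0,0,0],[0,0,-0.4],0],[[0,0,0],[0,0,-0.9],0],[[0,0,0],[0,0,-1.3],0],[[0,0,0],[0,0,-1.3],0]]'; python3 -m inch '[[[0,0,0],[0,0.5,0],0],[[0,0,0],[0,1.2,0],0],[[0,0,0],[0,1.9,0],0],[[0,0,0],[0,2.5,0],0],[[0,0,0],[0,2.8,0],0],[[0,0,0],[0,2.8,0],0],[[0,0,0],[0,2.8,0],0]]';python3 - <<'E'
from h import *
LID['blue']=.175
c=cap('scene','end'); print(find(c,'blue',(290,80,370,220)))
cv2.imwrite('pics/endc.png',cv2.resize(cv2.cvtColor(c['pixels'],cv2.COLOR_RGB2BGR)[100:260,200:430],None,fx=3.2,fy=3.2))
E
```

```text
clock: 27.5
tool_pos: [0.5474, -0.2165, 0.2283]
ee_rot: [1.0, -0.001, 0.001, 0.001]
force: [0.5, -0.8, -0.7]
opening: 0.0952
grasp_force: 0.0
clock: 28.38
tool_pos: [0.5467, -0.383, 0.2268]
ee_rot: [1.0, -0.001, -0.0, -0.0]
force: [-0.1, 0.1, 0.2]
opening: 0.095
grasp_force: 0.0
(array([ 0.5457, -0.2169,  0.0286,  0.5459, -0.2172,  0.0468,  0.0538]), array([333.90909091, 136.36363636]))
```

View pics/endc.png

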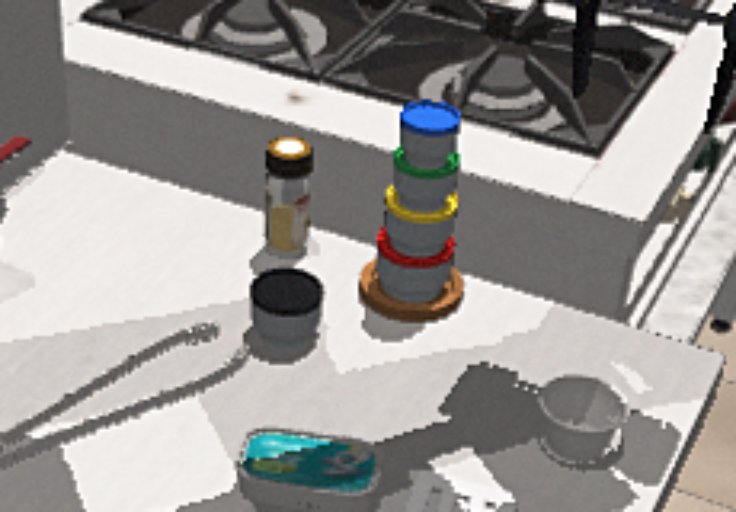

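The tower stands straight in the stand (crop ~(430,200)); jar, black pot and cup look unmoved, and the gripper is away.

```bash
python3 -c "
from cell import arm
print(arm.job_done())"
```

```text
the job is handed in; nothing more can be done
None
```

The four pots are stacked in the stand in order (red, yellow, green, blue), each set down gently and released. The final picture shows the tower upright and the black pot, spice jar and dip cup where they stood. I handed the job in at about 28 s of the 102 s allowed, and no verdict was returned.

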